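# Pack the last pieces of the domino set

## Robot

A 6-joint arm with a two-finger parallel gripper is mounted at the origin on the work surface. World frame = base frame: x ahead of the robot, y to its left, z up, the work surface at z = 0. Lengths are in mm, angles in rad, forces in N, time in s.
With the tool pointing down it reaches from about 325 to 1000 mm from the base axis. Payload 5.1 kg.
Tool frame: the origin (TCP) lies at the very end of the fingers, on their centre line; the grasp point (between the pads) lies 19 mm behind it; z points along the fingers, x is the direction in which the jaws open and shut, and the axes are right-handed (so a half turn about z gives the same grasp; the last joint's range is limited). The gripper opens to 85 mm and grips with 20 to 120 N. Pads are 22 mm wide; open, the fingers measure 114 mm over their backs; the gripper's body (76 mm by 85 mm) begins 54 mm behind the grasp point. The pads swing forward as they close: fully open they stand 13 mm farther back than shut.
Start: joints at [-1.335, 0.124, 1.65, -0, 1.367, -0.083], TCP at [203.695, -617.246, 231.322] pointing down, gripper open.
Joint ranges: [-2.61, 2.61], [-1.02, 2.33], [0.03, 2.71], [-1.35, 4.49], [0.32, 2.68], [-2.91, 2.91]. Speed limits (rad/s): [2.57, 2.57, 3.14, 3.14, 3.14, 3.14].

## Interface

Orientations are given as a unit quaternion [x, y, z, w].
In Python, from rig import * gives the robot as it stands. The module is installed in compiled form; this text tells all that it offers.
- The arm moves only by the tool play_rows, never from a script. Its argument "rows" is a list of rows, each a list of 7 numbers: the shift along the tool's x, y, z in units of 150 mm (1.0 is 150 mm), then the turn, a rotation vector about the tool's x, y, z in units of 180 degrees (1.0 is 180 degrees), then the gripper command: -1 is shut, 1 is fully open, values between are in proportion. A call has 1 to 10 rows; each row is the pose to reach, as a shift and turn from the pose commanded when the call began, along the tool's axes at that moment, turning the shorter way round; what a row does not reach only later rows make up. A row lasts 1/12 s, in which the tool goes at most 41.7 mm and 7.16 degrees, less where a joint would pass 70% of its speed; a pose out of reach is approached as far as the arm can. A call with a number of a shift or a turn outside -1 to 1 is refused whole. A call with a gripper value outside its range is refused whole. The fingers move at their own pace and stop on an object; "force" is the grip in N (left out, the last holds). Time passes only in rows, so rows that repeat a pose let the fingers close. It gives the time, the measured TCP pose, the force and the opening at its end, in the units of the state.
- read_state(): the state, without advancing time (a new reading comes with each control period).
- snapshot(name): name is "scene" or "top" or "wrist"; returns the picture (480x640x3 uint8, red, green, blue); there is no depth.
- calibration(name): a dict with "fov_y" (degrees; the focal length in pixels is half the picture's height over the tangent of half this angle, whatever the lens; pixels are square), "cx", "cy" (the principal point, pixels), "view" (4x4, takes a point from world to camera coordinates). Camera axes: x right, y down, z forward; pixel columns grow to the right and rows downward; lengths in mm; the calibration is good to about 2 mm. A picture is of the moment at which its call begins: read the wrist's pose just before it. calibration takes no time and is no camera call; for the wrist camera it gives the pose at the moment of the call.
- job_done(): hands the job in, once; it reports no verdict.
The state is a dict: "time": time; "joints": joint angles; "joint_vel": joint speeds; "joint_efforts": joint torques, N m; "eef_pos": TCP position; "eef_rot": TCP orientation; "contact_force": force on the tool from outside, world axes, zero at the start; "wrist_torque": the same for the moment, N m; "finger_gap": finger opening in mm.
Only numpy, scipy, OpenCV 4.12 (cv2) and the standard library are available. Lean on these libraries where they do the work, as an engineer would, in place of code of your own. Each camera call takes 0.05 s, during which the arm holds its last target. There are 200 camera calls.

## Task

Pack the four loose pieces of the black domino set into the open wooden case: the domino lies flat in the oblong frame, the pawn stands upright in the round frame, and the square starter tile lies flat in the square frame first, with the small round counter then set flat on the middle of it. Set each piece down gently without dropping it, and leave the cigarette lighter, the jar lid and the amber glass where they are; they are not part of the set.

Things in the scene. Friction and masses are not known exactly. Their poses are not given: they have to be found in the camera images.
- domino_c (a point): The loose black acrylic domino, 56 (x) x 28 (y) x 14 (z) mm, with white pips and a centre line on top, lying face up on the table at any yaw. The point is its centre, 7 mm above its underside; z up. Ten more, already packed in pairs, are a fixed row along the case's far side, tops 34 mm above the table.
- starter_c (a point): Square black starter tile, 46 x 46 x 16 mm, thin white cross on top, lying flat. The point is its centre, 8 mm above its underside; x and y are square to its sides, z up.
- counter_c (a point): Small solid black round counter, 34 mm diameter, 16 mm thick, white dot on top, lying flat. The point is its centre, 8 mm above its underside; z up.
- pawn_c (a point): Black pawn standing upright, 48 mm tall: foot 32 mm diameter and 8 mm high, straight stem 18 mm diameter from 11 to 35 mm up, head 22 mm diameter above. The point is on its axis 24 mm above its underside; z up.
- long_well_floor (a point): Wooden frame inside the open case, in any of its three places; strips 5 mm wide stand 3 mm above its floor. The point: centre of its floor, 9 mm above the table, z up; oblong, inside 64 mm (x, across the case) by 36 mm (y, along the case), for the domino with its length along x. Frame centres are 95 mm apart along y.
- square_well_floor (a point): Wooden frame inside the open case, in any of its three places; strips 5 mm wide stand 3 mm above its floor. The point: centre of its floor, 9 mm above the table, z up; square, inside 54 x 54 mm, sides along x and y, for the starter tile. The fixed case is 330 mm long (y) and 170 mm deep (x), walls 18 mm high, the near one 66 mm before the frames' centres.
- round_well_floor (a point): Wooden frame inside the open case, in any of its three places; strips 5 mm wide stand 3 mm above its floor. The point: centre of its floor, 9 mm above the table, z up; round, 42 mm diameter inside, for the foot of the pawn. The packed dominoes in the case begin 69 mm beyond (+x) the frames' centres; beyond them the flap lid lies open, flat.
- lighter_c (a point): Look-alike to leave alone: black cigarette lighter lying flat, 80 (x) x 24 x 12 mm, longer than the domino, without pips and with a steel end at +x. The point is its centre.
- jar_lid_c (a point): Look-alike to leave alone: black plastic jar lid lying open side up, 60 mm diameter, 14 mm high, hollow. The point is on its axis, 7 mm above the table.
- glass_c (a point): Empty amber glass standing among the pieces, to be left alone, up to 66 mm diameter, 85 mm tall. The point is on its axis half-way up.
Things that resemble listed ones, but are neither listed nor needed, are in the scene too. Leave any green, pink or yellow look-alike of the part that bears starter_c alone.

How it is judged:
By the outcome, as a careful person would: the job done as asked, in the order asked, and still so for the second after the job is handed in, with the robot touching nothing.
It also fails if it takes over 112 s, if anything falls off the work surface, if the arm or the gripper's body presses on something with over 40 N, if the wrist force passes 120 N, or if a joint passes its speed limit or range.

## Working session

There is one attempt and no reset: what is moved stays moved. The work goes in short steps, Python scripts to look and compute and a tool call to move; the robot and the scene stay as the last step left them, time stands still between calls to the robot, and variables do not carry over. Pictures are saved under pics/ and viewed, about 12 in all and at most 16, crops included, and the job is handed in when it is done.

Besides the shell and the picture viewer there is one more tool, called after ">>>" by a JSON object that holds its "api" and its "payload". play_rows: Moves the arm, as the interface text tells. Shifts and turns lie within -1 to 1; 1 stands for 150 mm of shift or 180 degrees of turn. Its arguments: {"type":"object","properties":{"rows":{"type":"array"},"force":{"type":"number"}},"required":["rows"]}

```bash
mkdir -p pics; cat > h.py <<'E'
from rig import *
import numpy as np, cv2
from scipy.spatial.transform import Rotation as R
def cast(cal,u,v,z):
    f=240/np.tan(np.radians(cal["fov_y"])/2); V=np.array(cal["view"])
    d=V[:3,:3].T@np.array([(u-cal["cx"])/f,(v-cal["cy"])/f,1]); c=-V[:3,:3].T@V[:3,3]
    return c+d*(z-c[2])/d[2]
def proj(cal,p):
    f=240/np.tan(np.radians(cal["fov_y"])/2); V=np.array(cal["view"])
    q=V[:3,:3]@np.array(p)+V[:3,3]; return q[:2]/q[2]*f+[cal["cx"],cal["cy"]]
def save(n,im): cv2.imwrite("pics/"+n+".png",im[:,:,::-1])
E
python3 - <<'E'
from h import *
for n in ["scene","top"]:
    save(n+"0",snapshot(n)); c=calibration(n); print(n,c["fov_y"],c["cx"],c["cy"],np.round(c["view"],3).tolist())
s=read_state(); print(s); print(calibration("wrist"))
E
```

```text
scene 44.15539354475149 325.0504075222088 235.61737911974095 [[-0.673, 0.739, 0.015, 326.434], [0.592, 0.55, -0.589, -275.813], [-0.444, -0.388, -0.808, 1363.296], [0.0, 0.0, 0.0, 1.0]]
top 48.6461698423836 313.61765775569245 243.97072590659678 [[0.013, -1.0, 0.003, -6.325], [-0.982, -0.013, -0.188, 518.86], [0.188, -0.001, -0.982, 918.057], [0.0, 0.0, 0.0, 1.0]]
{'time': 0.1, 'joints': array([-1.33457392e+00,  1.24428974e-01,  1.65158553e+00,  3.94287477e-06,
        1.36751655e+00, -8.26155361e-02]), 'joint_vel': array([-0.0006711 , -0.00106567, -0.00391934,  0.00033767,  0.00071516,
        0.00153903]), 'joint_efforts': array([ 1.39649841e-03, -4.24929535e+01, -3.66654718e+01, -7.80030155e-05,
        3.95195384e-03, -1.43490755e-06]), 'eef_pos': array([ 203.57946221, -616.68928964,  230.15458653]), 'eef_rot': array([ 8.10389192e-01, -5.85891132e-01, -7.34636920e-04, -6.32191089e-04]), 'contact_force': array([-0.37292529, -0.12320348,  0.4549715 ]), 'wrist_torque': array([-0.01881845,  0.0030415 ,  0.03003416]), 'finger_gap': 85.19917270512131}
{'fov_y': 68.84263256461703, 'cx': 317.18079918363685, 'cy': 238.63470147400673, 'view': array([[ 3.12117357e-01, -9.50038850e-01, -2.98983956e-03,
        -6.48367329e+02],
       [-8.99903194e-01, -2.96652172e-01,  3.19643129e-01,
        -4.18026132e+01],
       [-3.04560333e-01, -9.70756027e-02, -9.47533287e-01,
         3.81053305e+02],
       [ 0.00000000e+00,  0.00000000e+00,  0.00000000e+00,
         1.00000000e+00]])}
```

View pics/scene0.png

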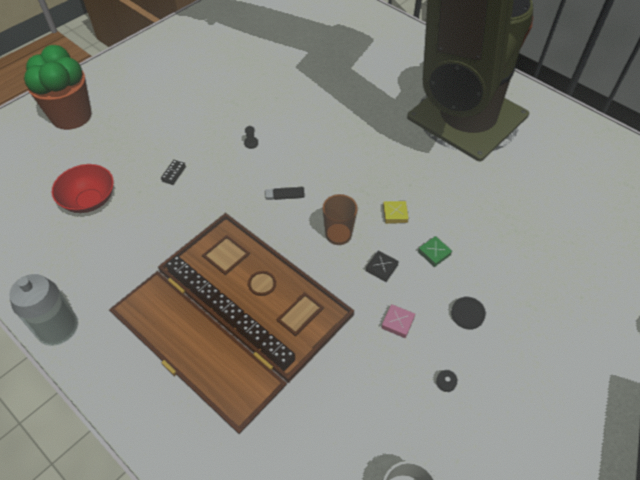

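View pics/top0.png

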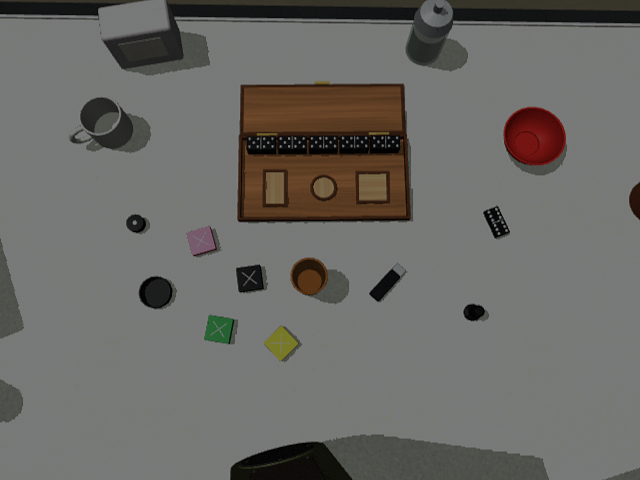

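Scene and top views, candidates in top-view pixels:
- **Domino:** piece with pips at (497,222). The lighter at (388,282) has a steel end and no pips.
- **Starter:** black square at (250,278). The look-alikes are pink (202,240), green (220,329) and yellow (282,343).
- **Counter:** small disc with a white dot at (136,223). The jar lid is at (156,292).
- **Pawn:** (474,312). The glass is at (309,276).
- **Frames:** oblong (275,188), round (324,188), square (373,187).

```bash
python3 - <<'E'
from h import *
im=cv2.imread("pics/top0.png"); c=calibration("top")
g=im.max(2); m=(g<60).astype(np.uint8)
for n,(u,v),r,z in [("domino",(497,222),22,14),("starter",(250,278),20,16),("counter",(136,223),15,16),("pawn",(474,312),15,24),("lighter",(388,282),25,12),("lid",(156,292),22,14)]:
    mm=np.zeros_like(m); mm[v-r:v+r,u-r:u+r]=m[v-r:v+r,u-r:u+r]
    mm=cv2.morphologyEx(mm,cv2.MORPH_CLOSE,np.ones((5,5)))
    cs=max(cv2.findContours(mm,0,1)[0],key=cv2.contourArea)
    q=cv2.minAreaRect(cs); b=np.array([cast(c,*p,z)[:2] for p in cv2.boxPoints(q)])
    e=b[1]-b[0],b[2]-b[1]; L=[np.hypot(*k) for k in e]
    k=e[int(np.argmax(L))]; print(n,np.round(q[0],1),b.mean(0).round(1),np.round(L,1),"yaw",np.degrees(np.arctan2(k[1],k[0])).round(1))
for n,p in [("long",(275,188)),("round",(324,188)),("sq",(373,187)),("glass",(309,276))]: print(n,cast(c,*p,9 if n!="glass" else 42).round(1))
# wells by bright wood
hsv=cv2.cvtColor(im,cv2.COLOR_BGR2HSV)
for u,v in [(275,188),(324,188),(373,187)]:
    ff=np.zeros((482,642),np.uint8); cv2.floodFill(im.copy(),ff,(u,v),255,(14,)*3,(14,)*3,4|cv2.FLOODFILL_MASK_ONLY|cv2.FLOODFILL_FIXED_RANGE|(255<<8))
    x,y,w,h=cv2.boundingRect(ff[1:-1,1:-1]); print(x,y,w,h,cast(c,x+w/2-.5,y+h/2-.5,9).round(1))
cv2.imwrite("pics/c0.png",np.hstack([cv2.resize(im[v-30:v+30,u-30:u+30],(260,260),interpolation=2) for u,v in [(497,222),(250,278),(136,223)]]))
E
```

```text
domino [496.  221.8] [ 573.5 -346.6] [32.6 56.9] yaw -158.1
starter [249.5 278.5] [458.3 119. ] [47.2 47.6] yaw -170.7
counter [135.5 223.5] [560.3 339. ] [36.1 33.2] yaw -89.2
pawn [474. 312.] [ 401.2 -294.2] [36.7 29.1] yaw -89.2
lighter [384.5 285. ] [ 450.  -132.9] [63.9 23.9] yaw -42.4
lid [155.5 292.5] [430.2 292.7] [61.5 57.6] yaw -89.2
long [636.1  76.8   9. ]
round [637.4 -18.2   9. ]
sq [ 640.7 -113.2    9. ]
glass [461.    8.1  42. ]
266 173 18 30 [637.1  77.8   9. ]
314 178 20 19 [639.4 -17.2   9. ]
359 174 27 26 [ 641.7 -111.3    9. ]
```

View pics/c0.png

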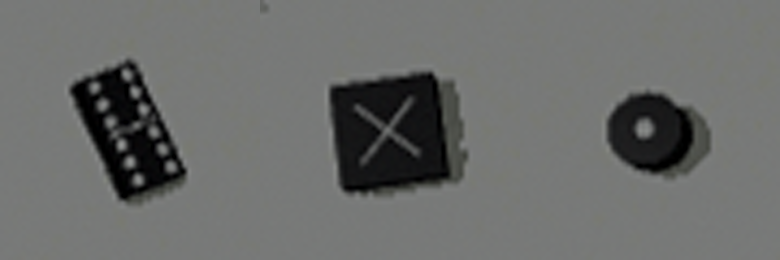

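The crop confirms all three: pips on the domino, a thin cross on the black starter, and a white dot on the counter. Next is a planning helper and the wrist camera offset.

```bash
cat >> h.py <<'E'
def go(x,y,z,ang=None,s=None):
    """print shift (units) to TCP target in current tool axes and turn about tool z to put tool x at world angle ang (mod 180)"""
    s=s or read_state(); r=R.from_quat(s["eef_rot"]); M=r.as_matrix()
    d=M.T@(np.array([x,y,z])-s["eef_pos"])/150
    a=np.degrees(np.arctan2(M[1,0],M[0,0])); out="shift %s toolx %.1f tcp %s gap %.1f t %.1f"%(d.round(3),a,s["eef_pos"].round(1),s["finger_gap"],s["time"])
    if ang is not None:
        t=-((ang-a+90)%180-90); rv=(r.inv()*R.from_euler("z",np.radians(ang if abs((ang-a+180)%360-180)<=90 else ang+180))*R.from_quat([1,0,0,0])).as_rotvec()/np.pi
        out+=" turn %s j6 %.2f"%(rv.round(3),s["joints"][5])
    print(out)
E
python3 - <<'E'
from h import *
go(573,-347,150,-68)
c=calibration("wrist"); s=read_state(); V=c["view"]; M=R.from_quat(s["eef_rot"]).as_matrix()
cc=-V[:3,:3].T@V[:3,3]; print("cam in tool",M.T@(cc-s["eef_pos"]), "fwd",M.T@V[2,:3],"right",M.T@V[0,:3])
E
```

```text
shift [-0.934 -2.902  0.537] toolx -71.7 tcp [ 203.6 -616.7  230.2] gap 85.2 t 0.1 turn [-0.     0.001 -0.021] j6 -0.08
cam in tool [-9.83955651e-02 -8.12862451e+01 -1.42316270e+02] fwd [-0.00145511  0.31979544  0.94748549] right [0.99999844 0.00141508 0.00105814]
```

>>> {"api": "play_rows", "payload": {"rows": [[-0.31, -0.97, 0.18, 0, 0, -0.02, 1], [-0.31, -0.97, 0.18, 0, 0, -0.02, 1], [-0.31, -0.97, 0.18, 0, 0, -0.02, 1], [-0.31, -0.97, 0.18, 0, 0, -0.02, 1], [-0.31, -0.97, 0.18, 0, 0, -0.02, 1]], "force": 40}}

```text
time: 0.52
eef_pos: [330.6, -523.3, 202.0]
eef_rot: [0.83, -0.558, -0.001, -0.002]
contact_force: [-0.5, -0.2, -0.3]
finger_gap: 85.4
```

>>> {"api": "play_rows", "payload": {"rows": [[-0.31, -0.97, 0.18, 0, 0, 0, 1], [-0.31, -0.97, 0.18, 0, 0, 0, 1], [-0.31, -0.97, 0.18, 0, 0, 0, 1], [-0.31, -0.97, 0.18, 0, 0, 0, 1], [-0.31, -0.97, 0.18, 0, 0, 0, 1]]}}

```text
time: 0.93
eef_pos: [447.5, -426.3, 175.3]
eef_rot: [0.83, -0.558, -0.001, -0.001]
contact_force: [-0.2, -0.3, -0.4]
finger_gap: 85.2
```

>>> {"api": "play_rows", "payload": {"rows": [[-0.31, -0.97, 0.18, 0, 0, 0, 0.2], [-0.31, -0.97, 0.18, 0, 0, 0, 0.2], [-0.31, -0.97, 0.18, 0, 0, 0, 0.2], [-0.31, -0.97, 0.18, 0, 0, 0, 0.2], [-0.31, -0.97, 0.18, 0, 0, 0, 0.2], [-0.31, -0.97, 0.18, 0, 0, 0, 0.2], [-0.31, -0.97, 0.18, 0, 0, 0, 0.2]]}}

```text
time: 1.52
eef_pos: [562.1, -333.7, 150.2]
eef_rot: [0.828, -0.56, -0.0, 0.0]
contact_force: [-0.5, 0.5, 0.1]
finger_gap: 51.2
```

```bash
cat >> h.py <<'E'
def look(name,xy,z,half=60,thr=60):
    """wrist view: dark blob nearest the expected xy, corners cast onto plane z"""
    c=calibration("wrist"); im=snapshot("wrist"); save(name,im)
    m=(im.max(2)<thr).astype(np.uint8); p=proj(c,[*xy,z])
    mm=cv2.morphologyEx(m,cv2.MORPH_CLOSE,np.ones((9,9)))
    cs=[k for k in cv2.findContours(mm,0,1)[0] if cv2.contourArea(k)>400]
    k=max(cs,key=lambda k:cv2.pointPolygonTest(k,(float(p[0]),float(p[1])),True))
    w=np.array([cast(c,*q[0],z)[:2] for q in k],np.float32)
    q=cv2.minAreaRect(w); b=cv2.boxPoints(q); e=[b[1]-b[0],b[2]-b[1]]; L=[np.hypot(*i) for i in e]; t=e[int(np.argmax(L))]
    print(name,"expect px",p.round(),"rect",np.round(q[0],1),np.round(L,1),"yaw %.1f"%np.degrees(np.arctan2(t[1],t[0])),"circ",cv2.minEnclosingCircle(w))
    return im,c,m
E
python3 - <<'E'
from h import *
go(573,-347,150,-68)
look("w_dom",(573.5,-346.6),14)
E
```

```text
shift [ 0.11  -0.035  0.001] toolx -68.2 tcp [ 562.1 -333.7  150.2] gap 51.2 t 1.5 turn [ 0.    -0.    -0.001] j6 0.57
w_dom expect px [338. 217.] rect [ 574.9 -350.7] [26.3 55.5] yaw 22.3 circ ((574.5822143554688, -349.93408203125), 30.334692001342773)
```

View pics/w_dom.png

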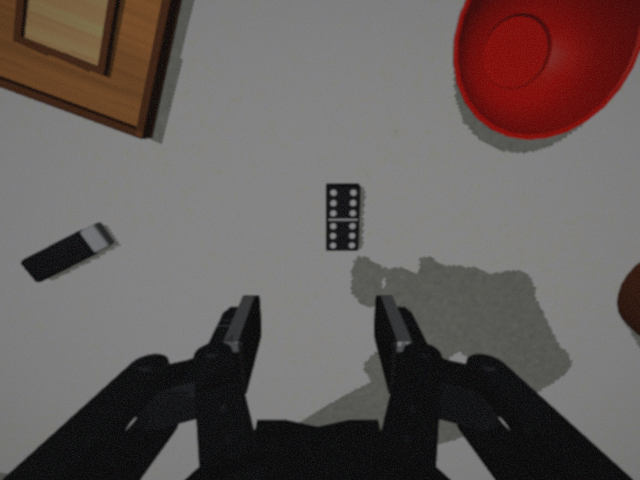

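The domino is at wrist pixel (343,217) with its length up the image, already square to the jaws. I'll descend and grip.

>>> {"api": "play_rows", "payload": {"rows": [[0.135, -0.04, 0.2, 0, 0, 0, 0.2], [0.135, -0.04, 0.45, 0, 0, 0, 0.2], [0.135, -0.04, 0.7, 0, 0, 0, 0.2], [0.135, -0.04, 0.85, 0, 0, 0, 0.2], [0.135, -0.04, 0.93, 0, 0, 0, 0.2], [0.135, -0.04, 0.98, 0, 0, 0, 0.2], [0.135, -0.04, 0.98, 0, 0, 0, 0.2], [0.135, -0.04, 0.98, 0, 0, 0, 0.2]]}}

```text
time: 2.23
eef_pos: [576.5, -350.6, 5.0]
eef_rot: [0.828, -0.56, 0.001, 0.0]
contact_force: [-0.4, -0.6, 0.4]
finger_gap: 51.1
```

>>> {"api": "play_rows", "payload": {"rows": [[0, 0, 0, 0, 0, 0, -0.3], [0, 0, 0, 0, 0, 0, -0.6], [0, 0, 0, 0, 0, 0, -1], [0, 0, 0, 0, 0, 0, -1], [0, 0, 0, 0, 0, 0, -1], [0, 0, 0, 0, 0, 0, -1], [0, 0, 0, 0, 0, 0, -1], [0, 0, 0, 0, 0, 0, -1]], "force": 40}}

```text
time: 2.9
eef_pos: [577.4, -350.5, 6.1]
eef_rot: [0.828, -0.56, 0.002, 0.0]
contact_force: [-0.2, -0.1, 6.8]
finger_gap: 26.6
```

>>> {"api": "play_rows", "payload": {"rows": [[0, 0, -0.05, 0, 0, 0, -1], [0, 0, -0.2, 0, 0, 0, -1], [0, 0, -0.4, 0, 0, 0, -1], [0, 0, -0.4, 0, 0, 0, -1]]}}

```text
time: 3.23
eef_pos: [579.1, -351.5, 70.5]
eef_rot: [0.828, -0.56, 0.005, 0.0]
contact_force: [0.9, 0.1, 1.7]
finger_gap: 27.0
```

```bash
python3 - <<'E'
from h import *
go(638,77,110,-90)
c=calibration("wrist"); im=snapshot("wrist"); save("w_g1",im)
E
```

```text
shift [-2.502 -1.43  -0.277] toolx -68.1 tcp [ 579.1 -351.5   70.5] gap 27.0 t 3.2 turn [-0.002 -0.002  0.122] j6 0.56
```

View pics/w_g1.png

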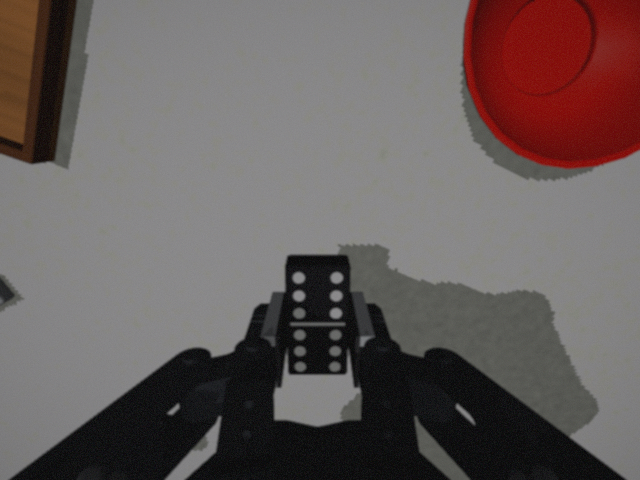

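Gripped at gap 27 and level; the 6.8 N was the pads pressing the domino down as they closed. Next I'll move to a spot where all three wells can be seen.

>>> {"api": "play_rows", "payload": {"rows": [[-0.25, -0.065, -0.13, 0, 0, 0, -1], [-0.5, -0.13, -0.27, 0, 0, 0, -1], [-0.72, -0.195, -0.4, 0, 0, 0, -1], [-0.96, -0.25, -0.4, 0, 0, 0, -1], [-0.96, -0.25, -0.4, 0, 0, 0, -1]]}}

```text
time: 3.7
eef_pos: [556.2, -196.4, 123.9]
eef_rot: [0.83, -0.558, -0.001, -0.001]
contact_force: [0.5, -0.1, -1.1]
finger_gap: 26.8
```

>>> {"api": "play_rows", "payload": {"rows": [[-0.25, -0.06, 0, 0, 0, 0.03, -1], [-0.5, -0.12, 0, 0, 0, 0.06, -1], [-0.75, -0.18, 0, 0, 0, 0.09, -1], [-0.96, -0.24, 0, 0, 0, 0.122, -1], [-0.96, -0.24, 0, 0, 0, 0.122, -1], [-0.96, -0.24, 0, 0, 0, 0.122, -1]]}}

```text
time: 4.2
eef_pos: [535.9, -53.3, 122.3]
eef_rot: [0.708, -0.706, -0.001, 0.001]
contact_force: [0.3, -0.1, 0.0]
finger_gap: 26.5
```

>>> {"api": "play_rows", "payload": {"rows": [[-0.2, -0.03, 0, 0, 0, 0, -1], [-0.2, -0.03, 0, 0, 0, 0, -1], [-0.2, -0.03, 0, 0, 0, 0, -1], [-0.2, -0.03, 0, 0, 0, 0, -1]]}}

```text
time: 4.53
eef_pos: [541.3, -25.8, 122.9]
eef_rot: [-0.706, 0.708, 0.0, -0.0]
contact_force: [-0.2, -0.6, -0.7]
finger_gap: 26.5
```

```bash
python3 - <<'E'
from h import *
go(638,77,110,-90)
c=calibration("wrist"); im=snapshot("wrist"); save("w_wells",im)
for p in [(637,77),(638,-18),(640,-112)]: print(proj(c,[*p,9]).round())
E
```

```text
shift [-0.686 -0.644  0.085] toolx -90.1 tcp [541.3 -25.8 122.9] gap 26.5 t 4.5 turn [ 0.    -0.    -0.001] j6 1.43
[166.  98.]
[305.  96.]
[444.  93.]
```

View pics/w_wells.png

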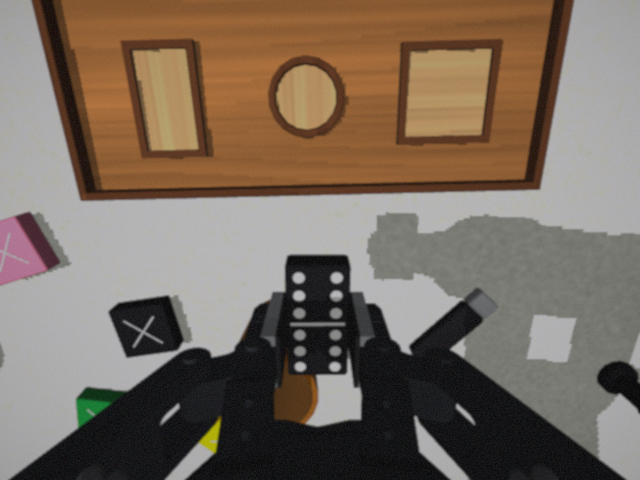

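Wells in the wrist view: oblong about (166,98), round (307,97), square (448,92). The case looks slightly yawed, so I'll measure that.

```bash
python3 - <<'E'
from h import *
c=calibration("wrist"); im=cv2.imread("pics/w_wells.png")
hsv=cv2.cvtColor(im,cv2.COLOR_BGR2HSV); print([hsv[p].tolist() for p in [(98,166),(97,307),(92,448),(160,300)]])
m=((im[:,:,0]>85)&(hsv[:,:,1]>60)&(hsv[:,:,0]<30)).astype(np.uint8); m[200:]=0
m=cv2.morphologyEx(cv2.morphologyEx(m,cv2.MORPH_CLOSE,np.ones((5,5))),cv2.MORPH_OPEN,np.ones((5,5)))
for k in cv2.findContours(m,0,1)[0]:
    if cv2.contourArea(k)<1500: continue
    w=np.array([cast(c,*q[0],9)[:2] for q in k],np.float32); q=cv2.minAreaRect(w); print(np.round(cv2.boundingRect(k),1),q, cv2.minEnclosingCircle(w))
a,b=cast(c,82,195,18),cast(c,538,184,18); print(a,b,np.degrees(np.arctan2(a[0]-b[0],a[1]-b[1])))
E
```

```text
[[19, 115, 177], [17, 117, 178], [17, 118, 175], [14, 159, 149]]
[277  66  59  63] ((636.9728393554688, -18.577110290527344), (38.92359161376953, 39.30235290527344), 52.520957946777344) ((636.9873657226562, -18.598100662231445), 19.983266830444336)
[406  50  84  86] ((638.981689453125, -113.80908966064453), (52.70326232910156, 52.55400848388672), 0.88665372133255) ((639.1201782226562, -113.6440658569336), 36.25760269165039)
[135  49  62 101] ((635.0377197265625, 76.36102294921875), (63.01497268676758, 34.09840393066406), 1.9853254556655884) ((635.0911865234375, 76.31039428710938), 34.915428161621094)
[572.52519921 142.35031142  18.        ] [ 579.19506805 -182.17027281   18.        ] -1.177433901260709
```

>>> {"api": "play_rows", "payload": {"rows": [[-0.2, -0.18, 0, 0, 0, -0.007, -1], [-0.4, -0.36, 0.1, 0, 0, -0.007, -1], [-0.6, -0.55, 0.25, 0, 0, -0.007, -1], [-0.683, -0.635, 0.4, 0, 0, -0.007, -1], [-0.683, -0.635, 0.55, 0, 0, -0.007, -1], [-0.683, -0.635, 0.55, 0, 0, -0.007, -1], [-0.683, -0.635, 0.55, 0, 0, -0.007, -1], [-0.683, -0.635, 0.55, 0, 0, -0.007, -1]]}}

```text
time: 5.25
eef_pos: [637.1, 76.4, 41.7]
eef_rot: [0.714, -0.7, 0.0, -0.0]
contact_force: [0.0, -0.1, -0.1]
finger_gap: 26.2
```

```bash
python3 - <<'E'
from h import *
go(636.5,76.7,15.5,-88.8)
im=snapshot("wrist"); save("w_p1",im)
E
```

```text
shift [-0.002  0.004  0.175] toolx -88.9 tcp [637.1  76.4  41.7] gap 26.2 t 5.2 turn [-0.    -0.    -0.001] j6 1.59
```

View pics/w_p1.png

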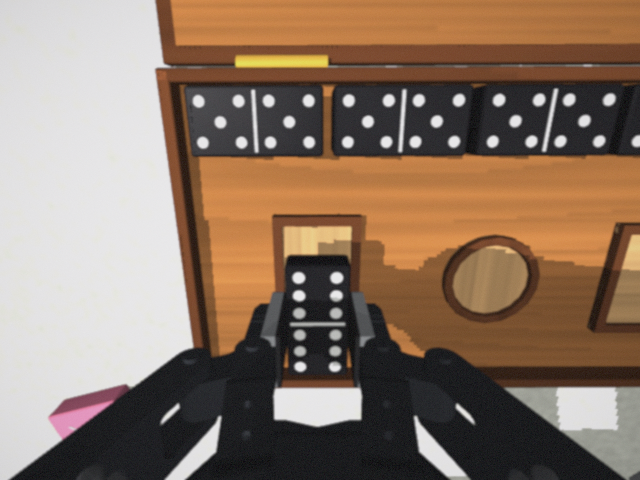

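The domino is centred on the oblong frame (columns 287–350 inside 283–354). Lowering.

>>> {"api": "play_rows", "payload": {"rows": [[0, 0, 0.05, 0, 0, 0, -1], [0, 0, 0.1, 0, 0, 0, -1], [0, 0, 0.13, 0, 0, 0, -1], [0, 0, 0.15, 0, 0, 0, -1], [0, 0, 0.16, 0, 0, 0, -1], [0, 0, 0.165, 0, 0, 0, -1], [0, 0, 0.17, 0, 0, 0, -1], [0, 0, 0.17, 0, 0, 0, -1]]}}

```text
time: 5.97
eef_pos: [636.8, 77.7, 15.3]
eef_rot: [0.714, -0.7, 0.0, -0.0]
contact_force: [-0.2, 0.7, -0.7]
finger_gap: 26.7
```

>>> {"api": "play_rows", "payload": {"rows": [[0, 0, 0.004, 0, 0, 0, -1], [0, 0, 0.007, 0, 0, 0, -1], [0, 0, 0.007, 0, 0, 0, -1]]}}

```text
time: 6.22
eef_pos: [637.1, 77.7, 15.1]
eef_rot: [0.714, -0.7, 0.0, -0.0]
contact_force: [-2.0, 0.6, 5.2]
finger_gap: 26.5
```

Contact at 5 N, so it's seated. Release and rise.

>>> {"api": "play_rows", "payload": {"rows": [[0, 0, 0, 0, 0, 0, -0.3], [0, 0, 0, 0, 0, 0, -0.2], [0, 0, 0, 0, 0, 0, -0.1], [0, 0, 0, 0, 0, 0, 0], [0, 0, 0, 0, 0, 0, 0], [0, 0, -0.1, 0, 0, 0, 0], [0, 0, -0.3, 0, 0, 0, 0], [0, 0, -0.55, 0, 0, 0, 0], [0, 0, -0.7, 0, 0, 0, 0], [0, 0, -0.7, 0, 0, 0, 0]]}}

```text
time: 7.05
eef_pos: [641.3, 77.8, 128.2]
eef_rot: [0.714, -0.7, 0.005, -0.005]
contact_force: [0.8, 0.2, 1.2]
finger_gap: 42.7
```

```bash
python3 - <<'E'
from h import *
go(458,119,150)
im,c,m=look("w_p1b",(637,77),23)
E
```

```text
shift [-0.3    1.214 -0.161] toolx -88.8 tcp [641.3  77.8 128.2] gap 42.7 t 7.0
w_p1b expect px [318. 243.] rect [634.8  77.7] [26.3 56.6] yaw 0.5 circ ((634.657958984375, 77.66146087646484), 30.48370361328125)
```

View pics/w_p1b.png

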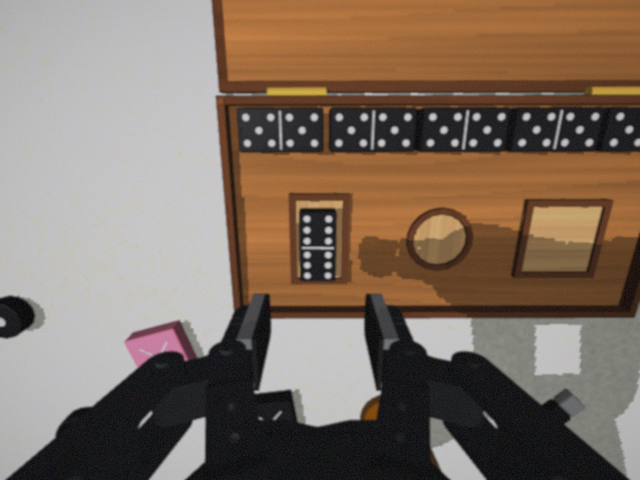

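The domino lies flat in the oblong frame (pixels 300–335 × 209–281). Now the starter.

>>> {"api": "play_rows", "payload": {"rows": [[-0.05, 0.2, 0, 0, 0, -0.02, 0.6], [-0.1, 0.45, 0, 0, 0, -0.045, 0.6], [-0.15, 0.7, 0, 0, 0, -0.045, 0.6], [-0.2, 0.95, -0.03, 0, 0, -0.045, 0.6], [-0.2, 0.95, -0.03, 0, 0, -0.045, 0.6], [-0.2, 0.95, -0.03, 0, 0, -0.045, 0.6]]}}

```text
time: 7.6
eef_pos: [491.1, 104.9, 122.6]
eef_rot: [0.762, -0.647, -0.001, 0.001]
contact_force: [0.8, 0.3, 0.4]
finger_gap: 68.3
```

>>> {"api": "play_rows", "payload": {"rows": [[-0.05, 0.15, 0, 0, 0, 0, 0.6], [-0.05, 0.3, 0, 0, 0, 0, 0.6], [-0.05, 0.3, 0, 0, 0, 0, 0.6], [-0.05, 0.3, 0, 0, 0, 0, 0.6]]}}

```text
time: 7.93
eef_pos: [448.5, 104.7, 123.8]
eef_rot: [0.762, -0.648, 0.0, -0.0]
contact_force: [0.7, -0.3, -0.4]
finger_gap: 67.9
```

```bash
python3 - <<'E'
from h import *
im,c,m=look("w_st",(458,119),16)
go(458,119,3,-80.7)
E
```

```text
w_st expect px [301. 220.] rect [459.2 118.4] [44.7 46.6] yaw 9.2 circ ((458.9411315917969, 118.77266693115234), 31.119518280029297)
shift [-0.085 -0.072  0.807] toolx -80.8 tcp [449.2 104.7 124.1] gap 68.1 t 8.0 turn [-0. -0. -0.] j6 1.52
```

View pics/w_st.png

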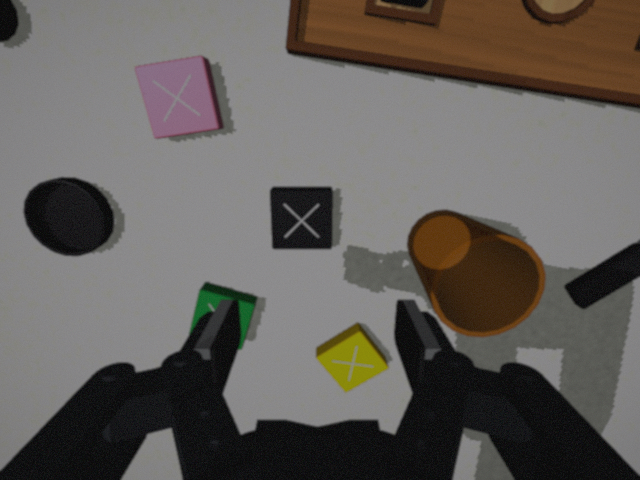

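>>> {"api": "play_rows", "payload": {"rows": [[-0.082, -0.079, 0.1, 0, 0, 0, 0.6], [-0.082, -0.079, 0.3, 0, 0, 0, 0.6], [-0.082, -0.079, 0.5, 0, 0, 0, 0.6], [-0.082, -0.079, 0.65, 0, 0, 0, 0.6], [-0.082, -0.079, 0.75, 0, 0, 0, 0.6], [-0.082, -0.079, 0.8, 0, 0, 0, 0.6], [-0.082, -0.079, 0.8, 0, 0, 0, 0.6]]}}

```text
time: 8.57
eef_pos: [457.4, 118.6, 1.9]
eef_rot: [0.762, -0.648, -0.001, 0.001]
contact_force: [0.3, 0.4, -0.5]
finger_gap: 68.2
```

>>> {"api": "play_rows", "payload": {"rows": [[0, 0, 0, 0, 0, 0, 0.3], [0, 0, 0, 0, 0, 0, 0.1], [0, 0, 0, 0, 0, 0, -0.2], [0, 0, 0, 0, 0, 0, -1], [0, 0, 0, 0, 0, 0, -1], [0, 0, 0, 0, 0, 0, -1], [0, 0, 0, 0, 0, 0, -1]]}}

```text
time: 9.15
eef_pos: [459.5, 119.1, 5.5]
eef_rot: [0.762, -0.648, 0.001, -0.001]
contact_force: [0.4, -0.4, 7.0]
finger_gap: 45.1
```

>>> {"api": "play_rows", "payload": {"rows": [[0, 0, -0.05, 0, 0, 0, -1], [0, 0, -0.2, 0, 0, 0, -1], [0, 0, -0.4, 0, 0, 0, -1], [0, 0, -0.65, 0, 0, 0, -1], [0, 0, -0.7, 0, 0, 0, -1], [0, 0, -0.7, 0, 0, 0, -1]]}}

```text
time: 9.65
eef_pos: [460.0, 119.3, 112.6]
eef_rot: [0.762, -0.648, 0.002, -0.003]
contact_force: [0.7, -0.3, -0.7]
finger_gap: 44.8
```

```bash
python3 - <<'E'
from h import *
go(639.7,-113,110,-88.8)
im=snapshot("wrist"); save("w_g2",im)
E
```

```text
shift [ 1.721 -0.933  0.025] toolx -80.7 tcp [460.  119.3 112.6] gap 44.8 t 9.7 turn [-0.002  0.     0.045] j6 1.55
```

View pics/w_g2.png

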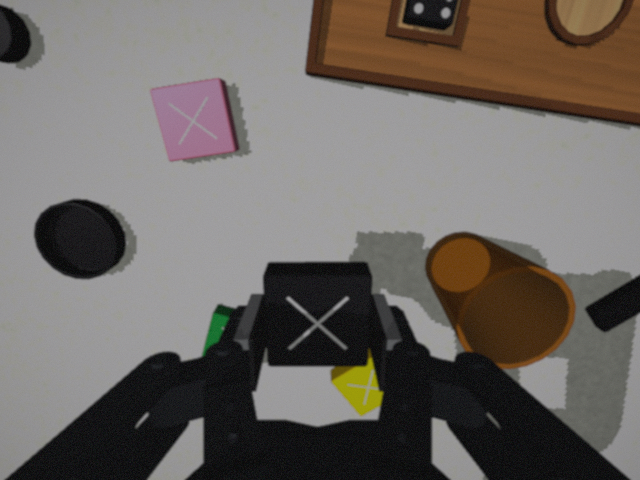

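Held level with the cross at (318,323), about 2 mm off in tool y, which I'll compensate. Moving to the square frame at height.

>>> {"api": "play_rows", "payload": {"rows": [[0.2, -0.11, 0, 0, 0, 0, -1], [0.42, -0.23, 0, 0, 0, 0, -1], [0.65, -0.36, 0, 0, 0, 0, -1], [0.86, -0.47, 0, 0, 0, 0, -1], [0.86, -0.47, 0, 0, 0, 0, -1]]}}

```text
time: 10.12
eef_pos: [549.6, -1.2, 106.5]
eef_rot: [0.761, -0.649, -0.0, 0.001]
contact_force: [-1.1, 0.9, 0.1]
finger_gap: 44.9
```

>>> {"api": "play_rows", "payload": {"rows": [[0.2, -0.11, 0, 0, 0, 0.015, -1], [0.42, -0.23, 0, 0, 0, 0.03, -1], [0.65, -0.36, 0.1, 0, 0, 0.045, -1], [0.864, -0.475, 0.25, 0, 0, 0.045, -1], [0.864, -0.475, 0.4, 0, 0, 0.045, -1], [0.864, -0.475, 0.47, 0, 0, 0.045, -1], [0.864, -0.475, 0.47, 0, 0, 0.045, -1], [0.864, -0.475, 0.47, 0, 0, 0.045, -1]]}}

```text
time: 10.78
eef_pos: [637.0, -112.2, 35.9]
eef_rot: [0.714, -0.7, -0.002, 0.001]
contact_force: [0.2, -0.2, 0.4]
finger_gap: 45.1
```

```bash
python3 - <<'E'
from h import *
go(641.7,-113,15,-88.8)
im=snapshot("wrist"); save("w_p2",im)
E
```

```text
shift [ 0.006 -0.032  0.139] toolx -88.8 tcp [ 637.  -112.2   35.9] gap 45.1 t 10.8 turn [0.002 0.001 0.   ] j6 1.29
```

View pics/w_p2.png

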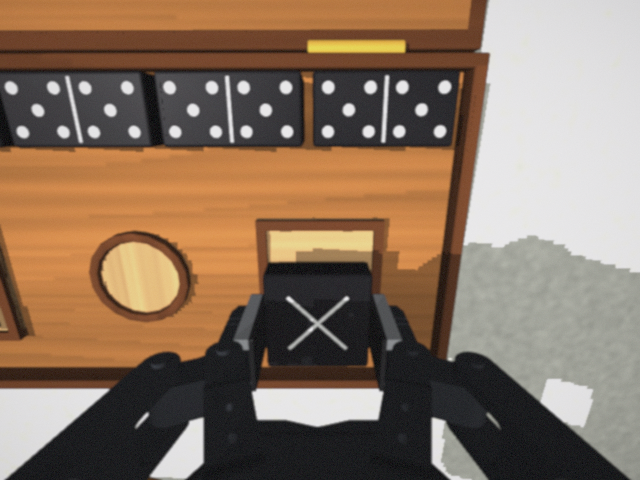

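The tile is about 1.5 mm left of the frame centre (318 vs 322). I'll correct that and lower.

>>> {"api": "play_rows", "payload": {"rows": [[0.01, -0.03, 0, 0, 0, 0, -1], [0.01, -0.03, 0.04, 0, 0, 0, -1], [0.01, -0.03, 0.08, 0, 0, 0, -1], [0.01, -0.03, 0.1, 0, 0, 0, -1], [0.01, -0.03, 0.12, 0, 0, 0, -1], [0.01, -0.03, 0.13, 0, 0, 0, -1], [0.01, -0.03, 0.135, 0, 0, 0, -1], [0.01, -0.03, 0.135, 0, 0, 0, -1]]}}

```text
time: 11.5
eef_pos: [643.6, -114.9, 17.7]
eef_rot: [0.714, -0.7, -0.0, 0.0]
contact_force: [0.2, -0.8, -0.1]
finger_gap: 44.8
```

>>> {"api": "play_rows", "payload": {"rows": [[0, 0, 0.005, 0, 0, 0, -1], [0, 0, 0.01, 0, 0, 0, -1], [0, 0, 0.01, 0, 0, 0, -1]]}}

```text
time: 11.75
eef_pos: [643.9, -115.0, 16.5]
eef_rot: [0.714, -0.7, 0.0, -0.0]
contact_force: [-0.6, -0.7, -0.6]
finger_gap: 45.0
```

>>> {"api": "play_rows", "payload": {"rows": [[-0.007, 0.013, 0, 0, 0, 0, -1], [-0.007, 0.013, 0, 0, 0, 0, -1], [-0.007, 0.013, 0.006, 0, 0, 0, -1], [-0.007, 0.013, 0.01, 0, 0, 0, -1], [-0.007, 0.013, 0.01, 0, 0, 0, -1]]}}

```text
time: 12.17
eef_pos: [641.8, -113.9, 14.9]
eef_rot: [0.714, -0.7, -0.0, 0.0]
contact_force: [0.3, -1.2, -1.1]
finger_gap: 45.0
```

>>> {"api": "play_rows", "payload": {"rows": [[0, 0, 0.005, 0, 0, 0, -1], [0, 0, 0.005, 0, 0, 0, -1], [0, 0, 0.005, 0, 0, 0, -1]]}}

```text
time: 12.42
eef_pos: [642.0, -114.0, 14.5]
eef_rot: [0.714, -0.7, 0.0, -0.0]
contact_force: [-0.1, -0.1, 1.9]
finger_gap: 44.7
```

>>> {"api": "play_rows", "payload": {"rows": [[0, 0, 0.002, 0, 0, 0, 0.1], [0, 0, 0.002, 0, 0, 0, 0.2], [0, 0, 0.002, 0, 0, 0, 0.3], [0, 0, 0.002, 0, 0, 0, 0.4], [0, 0, 0, 0, 0, 0, 0.4], [0, 0, -0.1, 0, 0, 0, 0.4], [0, 0, -0.3, 0, 0, 0, 0.4], [0, 0, -0.55, 0, 0, 0, 0.4], [0, 0, -0.7, 0, 0, 0, 0.4], [0, 0, -0.7, 0, 0, 0, 0.4]]}}

```text
time: 13.25
eef_pos: [646.3, -115.0, 128.5]
eef_rot: [0.714, -0.7, 0.006, -0.003]
contact_force: [1.0, -0.2, 1.2]
finger_gap: 59.9
```

```bash
python3 - <<'E'
from h import *
look("w_p2b",(640,-113),25)
go(401,-294,130,-88.8)
E
```

```text
w_p2b expect px [314. 246.] rect [ 641.9 -116.4] [48.9 47.1] yaw -88.9 circ ((640.9776000976562, -114.071044921875), 31.478620529174805)
shift [ 1.162  1.649 -0.043] toolx -88.8 tcp [ 644.8 -114.7  125.2] gap 59.9 t 13.3 turn [-0.003 -0.001 -0.   ] j6 1.29
```

View pics/w_p2b.png

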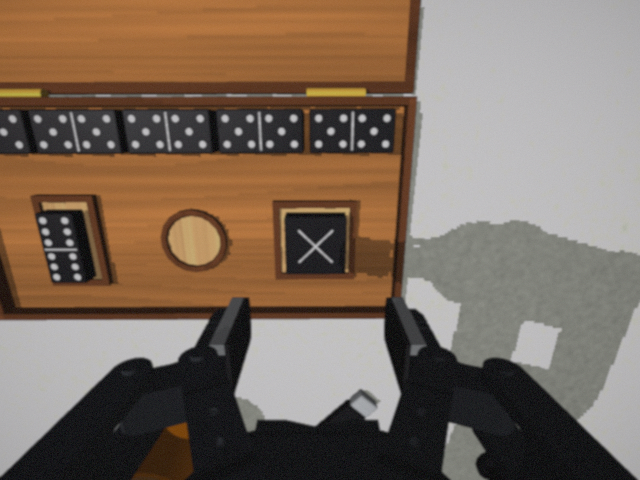

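The starter lies flat inside the square frame, cross at (316,246). Now the pawn.

>>> {"api": "play_rows", "payload": {"rows": [[0.14, 0.2, 0, 0, 0, 0, 0.2], [0.28, 0.4, 0, 0, 0, 0, 0.2], [0.43, 0.61, 0, 0, 0, 0, 0.2], [0.58, 0.82, 0, 0, 0, 0, 0.2], [0.58, 0.82, 0, 0, 0, 0, 0.2]]}}

```text
time: 13.72
eef_pos: [515.4, -205.5, 117.5]
eef_rot: [0.713, -0.701, -0.002, 0.002]
contact_force: [1.0, 0.2, -0.9]
finger_gap: 51.1
```

>>> {"api": "play_rows", "payload": {"rows": [[0.14, 0.2, 0, 0, 0, 0, 0.2], [0.28, 0.4, 0, 0, 0, 0, 0.2], [0.43, 0.61, 0, 0, 0, 0, 0.2], [0.58, 0.82, 0, 0, 0, 0, 0.2], [0.58, 0.82, 0, 0, 0, 0, 0.2], [0.58, 0.82, 0, 0, 0, 0, 0.2], [0.58, 0.82, 0, 0, 0, 0, 0.2]]}}

```text
time: 14.3
eef_pos: [399.4, -292.6, 118.9]
eef_rot: [0.714, -0.7, -0.0, -0.0]
contact_force: [0.3, 0.4, -0.5]
finger_gap: 51.2
```

```bash
python3 - <<'E'
from h import *
im,c,m=look("w_pawn",(401,-294),24)
look("w_pawn",(401,-294),40)
p=proj(c,[401,-294,24]).astype(int); cv2.imwrite("pics/pawnc.png",cv2.resize(im[p[1]-70:p[1]+70,p[0]-70:p[0]+70,::-1],None,fx=3,fy=3)); print(p, proj(c,[401,-294,0]),proj(c,[401,-294,48]))
go(401,-294,17,-88.8)
E
```

```text
w_pawn expect px [320. 238.] rect [ 401.8 -298.2] [27.8 38.4] yaw 1.1 circ ((401.84515380859375, -298.0751647949219), 19.2623291015625)
w_pawn expect px [320. 246.] rect [ 407.2 -297.5] [25.9 35.1] yaw 1.1 circ ((407.23004150390625, -297.57342529296875), 17.95952606201172)
[319 238] [319.43507109 228.24160775] [319.74649518 249.82998761]
shift [ 0.013 -0.006  0.68 ] toolx -88.8 tcp [ 400.1 -292.1  119.1] gap 51.2 t 14.4 turn [0. 0. 0.] j6 0.81
```

View pics/pawnc.png

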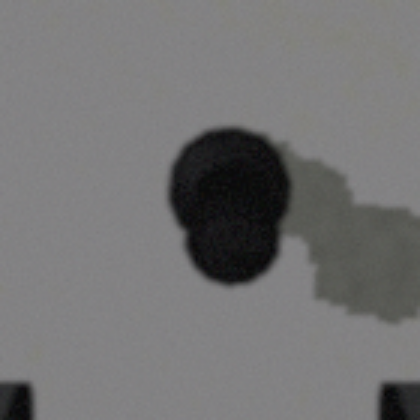

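The pawn stands upright: foot centre at pixel (326,231), head (326,247), so its axis is near (401.5,-298). Gripping at the head and upper stem.

>>> {"api": "play_rows", "payload": {"rows": [[0.042, -0.008, 0, 0, 0, 0, 0.2], [0.042, -0.008, 0.15, 0, 0, 0, 0.2], [0.042, -0.008, 0.35, 0, 0, 0, 0.2], [0.042, -0.008, 0.5, 0, 0, 0, 0.2], [0.042, -0.008, 0.6, 0, 0, 0, 0.2], [0.042, -0.008, 0.67, 0, 0, 0, 0.2], [0.042, -0.008, 0.67, 0, 0, 0, 0.2], [0.042, -0.008, 0.67, 0, 0, 0, 0.2]]}}

```text
time: 15.07
eef_pos: [401.2, -299.0, 18.7]
eef_rot: [0.715, -0.7, -0.0, 0.0]
contact_force: [0.0, -0.3, -0.2]
finger_gap: 51.0
```

>>> {"api": "play_rows", "payload": {"rows": [[0, 0, 0, 0, 0, 0, 0], [0, 0, 0, 0, 0, 0, -0.2], [0, 0, 0, 0, 0, 0, -0.4], [0, 0, 0, 0, 0, 0, -1], [0, 0, 0, 0, 0, 0, -1], [0, 0, 0, 0, 0, 0, -1], [0, 0, 0, 0, 0, 0, -1], [0, 0, 0, 0, 0, 0, -1]], "force": 30}}

```text
time: 15.73
eef_pos: [401.6, -299.7, 20.0]
eef_rot: [0.714, -0.7, 0.001, -0.0]
contact_force: [-1.1, 0.4, 5.6]
finger_gap: 19.5
```

>>> {"api": "play_rows", "payload": {"rows": [[0, 0, -0.05, 0, 0, 0, -1], [0, 0, -0.15, 0, 0, 0, -1], [0, 0, -0.35, 0, 0, 0, -1], [0, 0, -0.6, 0, 0, 0, -1], [0, 0, -0.6, 0, 0, 0, -1], [0, 0, -0.6, 0, 0, 0, -1]]}}

```text
time: 16.23
eef_pos: [402.2, -300.5, 111.9]
eef_rot: [0.714, -0.7, 0.003, -0.0]
contact_force: [0.5, 1.0, -0.1]
finger_gap: 19.8
```

```bash
python3 - <<'E'
from h import *
im=snapshot("wrist"); save("w_g3",im)
go(638,-18,80,-88.8)
cv2.imwrite("pics/g3c.png",cv2.resize(im[220:420,220:420,::-1],None,fx=2.5,fy=2.5))
E
```

```text
shift [-1.844 -1.618  0.197] toolx -88.8 tcp [ 401.  -299.5  109.7] gap 19.8 t 16.3 turn [-0. -0. -0.] j6 0.80
```

View pics/g3c.png

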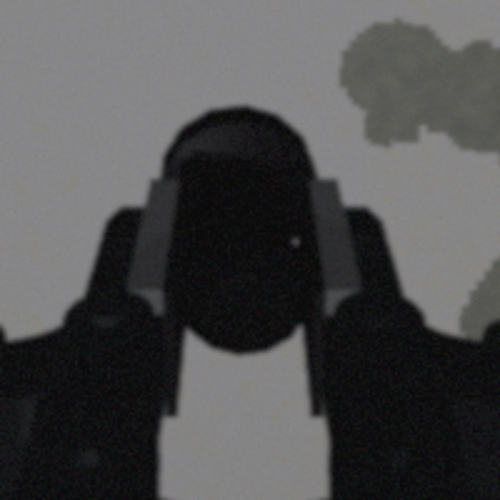

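The pawn is held upright (round head, foot centred). Carrying it to the round frame.

>>> {"api": "play_rows", "payload": {"rows": [[-0.15, -0.13, 0, 0, 0, 0, -1], [-0.33, -0.3, 0, 0, 0, 0, -1], [-0.52, -0.47, 0, 0, 0, 0, -1], [-0.71, -0.64, 0, 0, 0, 0, -1], [-0.92, -0.81, 0, 0, 0, 0, -1], [-0.92, -0.81, 0, 0, 0, 0, -1]]}}

```text
time: 16.78
eef_pos: [521.1, -153.6, 106.8]
eef_rot: [0.716, -0.698, -0.002, -0.001]
contact_force: [-0.4, -0.3, -0.4]
finger_gap: 19.8
```

>>> {"api": "play_rows", "payload": {"rows": [[-0.15, -0.13, 0, 0, 0, 0, -1], [-0.33, -0.3, 0, 0, 0, 0, -1], [-0.52, -0.47, 0, 0, 0, 0, -1], [-0.71, -0.64, 0, 0, 0, 0, -1], [-0.92, -0.805, 0, 0, 0, 0, -1], [-0.92, -0.805, 0.15, 0, 0, 0, -1], [-0.92, -0.805, 0.35, 0, 0, 0, -1], [-0.92, -0.805, 0.43, 0, 0, 0, -1], [-0.92, -0.805, 0.43, 0, 0, 0, -1], [-0.92, -0.805, 0.43, 0, 0, 0, -1]]}}

```text
time: 17.62
eef_pos: [635.6, -18.6, 42.2]
eef_rot: [0.714, -0.7, -0.002, 0.001]
contact_force: [1.3, -0.2, -0.5]
finger_gap: 19.3
```

```bash
python3 - <<'E'
from h import *
im=snapshot("wrist"); save("w_p3",im); c=calibration("wrist")
go(637.7,-18.2,29,-88.8); print(proj(c,[637.7,-18.2,9]),proj(c,read_state()["eef_pos"]))
# frame ring: bright floor seen above the foot -> left/right extents per row
hsv=cv2.cvtColor(im,cv2.COLOR_RGB2HSV); b=im[:,:,2]
for v in range(222,292,6): print(v,[int(x) for x in b[v,266:372:5]])
E
```

```text
shift [-0.004 -0.005  0.101] toolx -88.9 tcp [637.  -18.8  44.2] gap 20.1 t 17.7 turn [ 0.  0. -0.] j6 1.44
[316.29473506 273.94450094] [317.31295901 307.17165109]
222 [73, 74, 76, 75, 76, 77, 77, 74, 77, 76, 74, 74, 77, 76, 77, 79, 76, 77, 79, 77, 74, 79]
228 [78, 81, 84, 82, 79, 78, 81, 78, 74, 65, 55, 62, 73, 80, 80, 79, 83, 83, 84, 80, 84, 85]
234 [82, 84, 81, 85, 85, 81, 38, 46, 46, 49, 49, 52, 49, 45, 36, 70, 77, 81, 81, 82, 80, 86]
240 [82, 82, 83, 83, 42, 46, 50, 49, 84, 122, 133, 116, 96, 61, 46, 50, 40, 53, 78, 85, 77, 83]
246 [80, 79, 80, 43, 45, 44, 115, 131, 136, 138, 134, 127, 129, 130, 128, 76, 50, 47, 58, 77, 75, 74]
252 [77, 77, 44, 49, 50, 127, 128, 128, 138, 138, 136, 129, 134, 130, 129, 133, 93, 51, 44, 55, 81, 80]
258 [80, 78, 45, 43, 131, 126, 127, 130, 137, 136, 99, 82, 89, 84, 91, 88, 94, 74, 47, 39, 69, 78]
264 [82, 61, 48, 55, 132, 125, 130, 106, 54, 25, 25, 24, 55, 82, 84, 86, 89, 94, 47, 44, 78, 83]
270 [76, 50, 45, 128, 130, 119, 31, 31, 52, 52, 52, 47, 29, 26, 59, 88, 89, 95, 34, 39, 46, 50]
276 [72, 53, 50, 111, 131, 33, 66, 73, 64, 62, 50, 47, 42, 43, 36, 42, 90, 93, 30, 29, 53, 48]
282 [73, 56, 51, 56, 56, 67, 45, 37, 37, 44, 33, 39, 38, 38, 40, 28, 90, 87, 33, 32, 50, 49]
288 [72, 74, 47, 36, 43, 37, 28, 25, 24, 17, 27, 24, 23, 24, 36, 30, 66, 36, 34, 43, 52, 50]
```

The foot (columns 294–333) is centred in the ring (279–354). Lowering.

>>> {"api": "play_rows", "payload": {"rows": [[0.005, -0.005, 0.03, 0, 0, 0, -1], [0.005, -0.005, 0.06, 0, 0, 0, -1], [0.005, -0.005, 0.08, 0, 0, 0, -1], [0.005, -0.005, 0.09, 0, 0, 0, -1], [0.005, -0.005, 0.095, 0, 0, 0, -1], [0.005, -0.005, 0.095, 0, 0, 0, -1]]}}

```text
time: 18.17
eef_pos: [638.0, -19.1, 30.0]
eef_rot: [0.714, -0.7, -0.0, 0.0]
contact_force: [-0.1, -1.2, -0.1]
finger_gap: 19.6
```

>>> {"api": "play_rows", "payload": {"rows": [[0, 0, 0.004, 0, 0, 0, -1], [0, 0, 0.007, 0, 0, 0, -1], [0, 0, 0.007, 0, 0, 0, -1]]}}

```text
time: 18.42
eef_pos: [638.4, -19.0, 29.3]
eef_rot: [0.714, -0.7, 0.0, -0.0]
contact_force: [-0.1, 0.1, -0.2]
finger_gap: 19.7
```

>>> {"api": "play_rows", "payload": {"rows": [[0, 0, 0.004, 0, 0, 0, -1], [0, 0, 0.008, 0, 0, 0, -1], [0, 0, 0.008, 0, 0, 0, -1]]}}

```text
time: 18.67
eef_pos: [639.0, -18.9, 29.2]
eef_rot: [0.714, -0.7, 0.001, -0.001]
contact_force: [-1.0, 0.5, 5.5]
finger_gap: 19.7
```

Seated with 5.5 N contact. Release slowly and rise straight up.

>>> {"api": "play_rows", "payload": {"rows": [[0, 0, -0.003, 0, 0, 0, -0.5], [0, 0, -0.003, 0, 0, 0, -0.4], [0, 0, -0.003, 0, 0, 0, -0.3], [0, 0, -0.003, 0, 0, 0, -0.1], [0, 0, -0.003, 0, 0, 0, 0], [0, 0, -0.003, 0, 0, 0, 0.1], [0, 0, -0.1, 0, 0, 0, 0.1], [0, 0, -0.3, 0, 0, 0, 0.1], [0, 0, -0.55, 0, 0, 0, 0.1], [0, 0, -0.6, 0, 0, 0, 0.1]]}}

```text
time: 19.5
eef_pos: [642.1, -19.5, 126.1]
eef_rot: [0.714, -0.7, 0.004, -0.003]
contact_force: [1.5, 0.3, 2.2]
finger_gap: 47.2
```

```bash
python3 - <<'E'
from h import *
go(560,339,130,-88.8)
c=calibration("wrist"); im=snapshot("wrist"); save("w_p3b",im)
m=cv2.morphologyEx((im.max(2)<50).astype(np.uint8),1,np.ones((3,3)))
p,q=proj(c,[638,-18,12]),proj(c,[638,-18,52]); print(p,q)
m[:, :int(p[0])-45]=0; m[:,int(p[0])+45:]=0; m[:int(p[1])-45]=0; m[int(q[1])+40:]=0
k=max(cv2.findContours(cv2.morphologyEx(m,2,np.ones((5,5))),0,1)[0],key=cv2.contourArea); print(cv2.boundingRect(k),cv2.contourArea(k))
E
```

```text
shift [-2.4    0.498 -0.036] toolx -88.8 tcp [642.1 -19.5 126.1] gap 47.2 t 19.5 turn [-0.004 -0.    -0.   ] j6 1.44
[315.24896887 238.68017138] [314.96176734 257.32994948]
(296, 221, 39, 52) 1435.5
```

The pawn blob (296–335 × 221–273) matches an upright pawn in the ring. Now the counter.

>>> {"api": "play_rows", "payload": {"rows": [[-0.25, 0.05, 0, 0, 0, 0, 0.2], [-0.5, 0.1, 0, 0, 0, 0, 0.2], [-0.75, 0.15, 0, 0, 0, 0, 0.2], [-0.98, 0.2, 0, 0, 0, 0, 0.2], [-0.98, 0.2, 0, 0, 0, 0, 0.2]]}}

```text
time: 19.97
eef_pos: [603.0, 132.3, 117.2]
eef_rot: [0.716, -0.698, -0.001, -0.0]
contact_force: [-0.4, -0.7, -0.6]
finger_gap: 51.0
```

>>> {"api": "play_rows", "payload": {"rows": [[-0.25, 0.05, 0, 0, 0, 0, 0.2], [-0.5, 0.1, 0, 0, 0, 0, 0.2], [-0.75, 0.15, 0, 0, 0, 0, 0.2], [-0.98, 0.2, 0, 0, 0, 0, 0.2], [-0.98, 0.2, 0, 0, 0, 0, 0.2]]}}

```text
time: 20.38
eef_pos: [570.4, 278.2, 117.5]
eef_rot: [0.716, -0.698, -0.001, -0.0]
contact_force: [0.2, -1.1, -0.2]
finger_gap: 51.3
```

>>> {"api": "play_rows", "payload": {"rows": [[-0.22, 0.05, 0, 0, 0, 0, 0.3], [-0.44, 0.1, 0, 0, 0, 0, 0.3], [-0.44, 0.1, 0, 0, 0, 0, 0.3], [-0.44, 0.1, 0, 0, 0, 0, 0.3], [-0.44, 0.1, 0, 0, 0, 0, 0.3], [-0.44, 0.1, 0, 0, 0, 0, 0.3]]}}

```text
time: 20.88
eef_pos: [556.2, 337.9, 117.5]
eef_rot: [0.714, -0.7, 0.0, 0.0]
contact_force: [-0.6, -0.2, -0.5]
finger_gap: 55.3
```

```bash
python3 - <<'E'
from h import *
im,c,m=look("w_cn",(560,339),16)
p=proj(c,[560,339,16]).astype(int); w=im[p[1]-20:p[1]+20,p[0]-20:p[0]+20].min(2)>130
ys,xs=np.nonzero(w); u,v=xs.mean()+p[0]-20,ys.mean()+p[1]-20; print("dot",w.sum(),u,v,cast(c,u,v,16))
go(560,339,5,-88.8)
E
```

```text
w_cn expect px [316. 232.] rect [562.5 340.1] [31.5 34.2] yaw 1.0 circ ((562.489013671875, 340.184814453125), 17.50472068786621)
dot 56 315.07142857142856 240.14285714285717 [553.88363772 339.51286684  16.        ]
shift [-0.008 -0.025  0.75 ] toolx -88.9 tcp [556.3 337.9 117.5] gap 55.5 t 20.9 turn [ 0.    -0.    -0.001] j6 2.02
```

```bash
python3 - <<'E'
from h import *
c=calibration("wrist"); im=cv2.imread("pics/w_cn.png"); g=im.min(2)
m=(g[225:245,305:330]>80).astype(np.uint8); n,l,st,ce=cv2.connectedComponentsWithStats(m); print(st.tolist(),ce.tolist())
for i in range(1,n): print(cast(c,ce[i][0]+305,ce[i][1]+225,16).round(1))
E
```

```text
[[0, 0, 25, 20, 397], [4, 2, 12, 11, 103]] [[12.662468513853904, 10.178841309823678], [9.446601941747574, 6.883495145631068]]
[560.3 340.1  16. ]
```

>>> {"api": "play_rows", "payload": {"rows": [[-0.014, -0.028, 0.1, 0, 0, 0, 0.3], [-0.014, -0.028, 0.3, 0, 0, 0, 0.3], [-0.014, -0.028, 0.5, 0, 0, 0, 0.3], [-0.014, -0.028, 0.65, 0, 0, 0, 0.3], [-0.014, -0.028, 0.72, 0, 0, 0, 0.3], [-0.014, -0.028, 0.74, 0, 0, 0, 0.3], [-0.014, -0.028, 0.74, 0, 0, 0, 0.3]]}}

```text
time: 21.52
eef_pos: [559.7, 340.9, 5.6]
eef_rot: [0.714, -0.7, -0.0, 0.001]
contact_force: [0.4, -1.0, 0.5]
finger_gap: 55.3
```

>>> {"api": "play_rows", "payload": {"rows": [[0, 0, 0, 0, 0, 0, 0.1], [0, 0, 0, 0, 0, 0, -0.1], [0, 0, 0, 0, 0, 0, -0.3], [0, 0, 0, 0, 0, 0, -1], [0, 0, 0, 0, 0, 0, -1], [0, 0, 0, 0, 0, 0, -1], [0, 0, 0, 0, 0, 0, -1]], "force": 40}}

```text
time: 22.1
eef_pos: [561.6, 342.4, 9.3]
eef_rot: [0.714, -0.7, 0.001, -0.002]
contact_force: [-0.2, -1.9, 5.8]
finger_gap: 31.7
```

>>> {"api": "play_rows", "payload": {"rows": [[0, 0, -0.05, 0, 0, 0, -1], [0, 0, -0.2, 0, 0, 0, -1], [0, 0, -0.4, 0, 0, 0, -1], [0, 0, -0.65, 0, 0, 0, -1], [0, 0, -0.7, 0, 0, 0, -1], [0, 0, -0.7, 0, 0, 0, -1]]}}

```text
time: 22.6
eef_pos: [562.4, 342.9, 117.1]
eef_rot: [0.714, -0.7, 0.001, -0.004]
contact_force: [0.5, 0.5, -0.6]
finger_gap: 31.8
```

```bash
python3 - <<'E'
from h import *
go(641.5,-114,110,-88.8)
im=snapshot("wrist"); save("w_g4",im); g=im.min(2)
m=(g[290:345,295:340]>80).astype(np.uint8); n,l,st,ce=cv2.connectedComponentsWithStats(m); print(st.tolist(),(ce+[295,290]).round(1).tolist())
E
```

```text
shift [ 3.056 -0.465  0.039] toolx -88.8 tcp [562.4 342.9 117.1] gap 31.8 t 22.6 turn [-0.002  0.001 -0.   ] j6 2.02
[[0, 0, 45, 55, 2240], [14, 20, 17, 15, 207], [0, 51, 6, 4, 15], [39, 51, 6, 4, 13]] [[317.0, 316.7], [317.1, 316.9], [296.9, 343.1], [337.3, 343.2]]
```

Counter held with its dot at (317,317), centred. Carrying it to a vantage point before the square frame.

>>> {"api": "play_rows", "payload": {"rows": [[0.25, 0.005, 0, 0, 0, 0, -1], [0.5, 0.01, 0, 0, 0, 0, -1], [0.75, 0.015, 0, 0, 0, 0, -1], [0.98, 0.02, 0, 0, 0, 0, -1], [0.98, 0.02, 0, 0, 0, 0, -1]]}}

```text
time: 23.07
eef_pos: [557.9, 189.3, 108.5]
eef_rot: [0.713, -0.701, -0.001, 0.003]
contact_force: [-0.6, -1.2, -0.3]
finger_gap: 31.6
```

>>> {"api": "play_rows", "payload": {"rows": [[0.25, 0.005, 0, 0, 0, 0, -1], [0.5, 0.01, 0, 0, 0, 0, -1], [0.75, 0.015, 0, 0, 0, 0, -1], [0.98, 0.02, 0, 0, 0, 0, -1], [0.98, 0.02, 0, 0, 0, 0, -1]]}}

```text
time: 23.48
eef_pos: [558.4, 43.0, 109.3]
eef_rot: [0.713, -0.702, -0.001, 0.002]
contact_force: [0.0, 0.4, -0.9]
finger_gap: 31.7
```

>>> {"api": "play_rows", "payload": {"rows": [[0.25, 0.005, 0, 0, 0, 0, -1], [0.5, 0.01, 0, 0, 0, 0, -1], [0.75, 0.015, 0, 0, 0, 0, -1], [0.98, 0.02, 0, 0, 0, 0, -1], [0.98, 0.02, 0, 0, 0, 0, -1]]}}

```text
time: 23.9
eef_pos: [558.9, -103.5, 109.9]
eef_rot: [0.713, -0.702, -0.001, 0.001]
contact_force: [-0.7, 0.1, 1.0]
finger_gap: 31.6
```

>>> {"api": "play_rows", "payload": {"rows": [[0.1, 0, 0, 0, 0, 0, -1], [0.1, 0, 0, 0, 0, 0, -1], [0.1, 0, 0, 0, 0, 0, -1], [0.1, 0, 0, 0, 0, 0, -1], [0.1, 0, 0, 0, 0, 0, -1], [0.1, 0, 0, 0, 0, 0, -1]]}}

```text
time: 24.4
eef_pos: [560.2, -113.4, 111.5]
eef_rot: [0.715, -0.699, -0.0, 0.0]
contact_force: [0.6, 0.5, -0.0]
finger_gap: 31.6
```

```bash
python3 - <<'E'
from h import *
im,c,m=look("w_sq",(640,-114),25)
p=proj(c,[640,-114,25]).astype(int); g=im.min(2)[p[1]-22:p[1]+22,p[0]-22:p[0]+22]
mm=(g>75).astype(np.uint8); n,l,st,ce=cv2.connectedComponentsWithStats(mm,connectivity=8)
for i in range(1,n): 
  if st[i][4]>15: x,y,w,h,a=st[i]; print(st[i].tolist(),cast(c,*(ce[i]+p-22),25).round(1),cast(c,x+w/2-.5+p[0]-22,y+h/2-.5+p[1]-22,25).round(1))
go(640.5,-114,60,-88.8)
E
```

```text
w_sq expect px [321. 123.] rect [ 639.8 -116.1] [48.5 43.6] yaw -88.8 circ ((639.8255004882812, -115.93948364257812), 32.177276611328125)
[0, 0, 44, 44, 517] [ 640.5 -113.8   25. ] [ 640.8 -113.6   25. ]
shift [ 0.015 -0.535  0.344] toolx -88.8 tcp [ 560.3 -113.6  111.6] gap 31.4 t 24.4 turn [0. 0. 0.] j6 1.26
```

```bash
python3 - <<'E'
from h import *
c=calibration("wrist"); im=cv2.imread("pics/w_sq.png"); p=proj(c,[640,-114,25]).astype(int)
cv2.imwrite("pics/sqc.png",cv2.resize(im[p[1]-60:p[1]+60,p[0]-60:p[0]+60],None,fx=4,fy=4)); print(p-60)
E
```

```text
[260  62]
```

View pics/sqc.png

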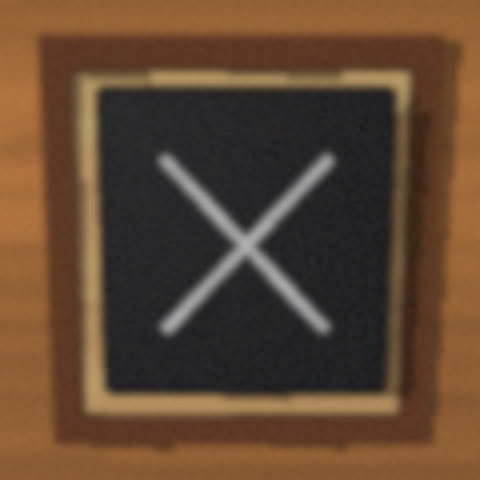

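The starter sits inside the square frame, cross at crop (247,244), i.e. about (640.3,-114.2). Moving the counter above it.

>>> {"api": "play_rows", "payload": {"rows": [[0.015, -0.2, 0, 0, 0, 0, -1], [0.015, -0.4, 0.05, 0, 0, 0, -1], [0.015, -0.536, 0.15, 0, 0, 0, -1], [0.015, -0.536, 0.3, 0, 0, 0, -1], [0.015, -0.536, 0.4, 0, 0, 0, -1], [0.015, -0.536, 0.4, 0, 0, 0, -1], [0.015, -0.536, 0.4, 0, 0, 0, -1], [0.015, -0.536, 0.4, 0, 0, 0, -1], [0.015, -0.536, 0.4, 0, 0, 0, -1]]}}

```text
time: 25.2
eef_pos: [641.3, -115.4, 53.5]
eef_rot: [0.714, -0.7, 0.001, -0.001]
contact_force: [0.1, -0.5, -0.4]
finger_gap: 31.2
```

```bash
python3 - <<'E'
from h import *
go(640.7,-114.2,35,-88.8)
E
```

```text
shift [-0.008  0.004  0.123] toolx -88.8 tcp [ 641.3 -115.4   53.5] gap 31.2 t 25.2 turn [-0.001 -0.    -0.   ] j6 1.29
```

>>> {"api": "play_rows", "payload": {"rows": [[-0.007, 0.003, 0.04, 0, 0, 0, -1], [-0.007, 0.003, 0.07, 0, 0, 0, -1], [-0.007, 0.003, 0.09, 0, 0, 0, -1], [-0.007, 0.003, 0.1, 0, 0, 0, -1], [-0.007, 0.003, 0.11, 0, 0, 0, -1], [-0.007, 0.003, 0.115, 0, 0, 0, -1], [-0.007, 0.003, 0.115, 0, 0, 0, -1]]}}

```text
time: 25.78
eef_pos: [640.3, -114.1, 34.5]
eef_rot: [0.714, -0.7, 0.0, -0.0]
contact_force: [-1.0, -0.0, 0.4]
finger_gap: 31.5
```

>>> {"api": "play_rows", "payload": {"rows": [[0, 0, 0.004, 0, 0, 0, -1], [0, 0, 0.008, 0, 0, 0, -1], [0, 0, 0.008, 0, 0, 0, -1]]}}

```text
time: 26.03
eef_pos: [640.6, -114.2, 34.3]
eef_rot: [0.714, -0.7, 0.0, -0.0]
contact_force: [-1.2, -0.2, 3.3]
finger_gap: 31.5
```

Contact at 3.3 N on the starter. Release gently and rise.

>>> {"api": "play_rows", "payload": {"rows": [[0, 0, 0, 0, 0, 0, -0.2], [0, 0, 0, 0, 0, 0, -0.1], [0, 0, 0, 0, 0, 0, 0], [0, 0, 0, 0, 0, 0, 0.1], [0, 0, 0, 0, 0, 0, 0.2], [0, 0, -0.02, 0, 0, 0, 0.2], [0, 0, -0.15, 0, 0, 0, 0.2], [0, 0, -0.4, 0, 0, 0, 0.2], [0, 0, -0.7, 0, 0, 0, 0.2], [0, 0, -0.8, 0, 0, 0, 0.2]]}}

```text
time: 26.87
eef_pos: [642.7, -114.7, 159.7]
eef_rot: [0.714, -0.7, 0.003, -0.002]
contact_force: [1.6, -0.4, 1.1]
finger_gap: 51.0
```

>>> {"api": "play_rows", "payload": {"rows": [[-0.25, 0.15, -0.1, 0, 0, 0, 0.2], [-0.5, 0.3, -0.2, 0, 0, 0, 0.2], [-0.64, 0.4, -0.3, 0, 0, 0, 0.2], [-0.64, 0.4, -0.3, 0, 0, 0, 0.2], [-0.64, 0.4, -0.3, 0, 0, 0, 0.2], [-0.64, 0.4, -0.3, 0, 0, 0, 0.2]]}}

```text
time: 27.37
eef_pos: [578.4, -19.4, 198.5]
eef_rot: [0.714, -0.7, 0.0, -0.0]
contact_force: [0.2, 0.4, 0.4]
finger_gap: 51.0
```

```bash
python3 - <<'E'
from h import *
c=calibration("wrist"); im=snapshot("wrist"); save("w_fin",im); print(read_state()["eef_pos"])
t=snapshot("top"); save("top_fin",t)
print(proj(c,[640.3,-114.2,41]),proj(c,[640.3,-114.2,25]))
cv2.imwrite("pics/fin.png",np.hstack([cv2.resize(im[:300,:,::-1],(800,375)).repeat(1,0)]))
a=cv2.resize(im[40:290,60:580,::-1],(780,375)); b=cv2.resize(t[130:330,110:520,::-1],(460,224)); b=cv2.copyMakeBorder(b,0,0,0,320,0)
cv2.imwrite("pics/fin.png",np.vstack([a,b[:, :780]]))
E
```

```text
[578.26581752 -19.82692552 197.7520608 ]
[432.91638253 147.40827339] [427.19213707 146.07668384]
```

View pics/fin.png

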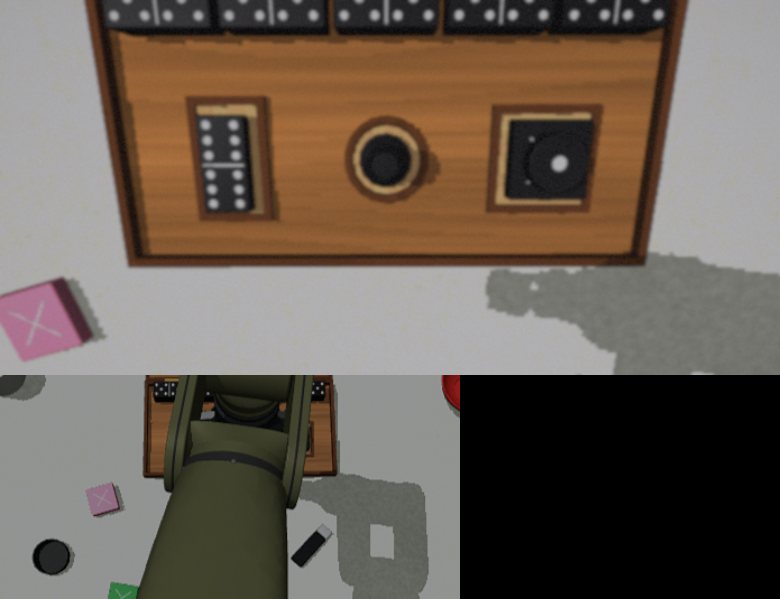

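The final view shows all four pieces placed. The domino is flat at (226,160), the pawn upright in the ring at (386,160), and the counter's dot is at (559,162). That dot is wrist pixel (432.7,148), against (432.9,147.4) expected for the starter's centre.

```bash
python3 -c "
from rig import *
print(job_done())"
```

```text
the job is handed in; nothing more can be done
None
```

All four pieces are packed and the job is handed in at about 27.5 s of the 112 s allowed. The domino lies in the oblong frame, the starter in the square one and the pawn stands in the round one. The counter went on the starter last. I moved each piece down in small steps until it touched, at 2–6 N, before letting go.

**Final checks:** the last wrist view shows the domino and starter flat inside their frames and the pawn upright in its ring. The counter's dot is within about 1 px of the starter's centre. The arm ended clear, about 200 mm above the table.

**Not confirmed or slightly off:**
- **Domino position:** it sits a little off-centre in its frame, but inside the strips.
- **Look-alikes:** the lighter, jar lid, and pink and green tiles appear undisturbed in the last top view. The arm hid the glass there, and the yellow tile was outside my crop. I never worked close to either and felt no contact with them.
- **Measurements:** the top and wrist cameras differed by up to 4 mm, so I used the wrist views for the grasps.

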